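# Set the die turret of the print-studio hole punch by clicks and seat its punch

### The arm

A 6-joint arm with a two-finger parallel gripper is mounted at the origin on the work surface. World frame = base frame: x ahead of the robot, y to its left, z up, the work surface at z = 0. Lengths are in mm, angles in degrees, forces in N, time in s.
With the tool pointing down it reaches from about 300 to 850 mm from the base axis. Payload 4.2 kg.
Tool frame: the origin (TCP) lies between the finger pads; the fingertips stand 22 mm ahead of it and the grasp point (between the pads) lies 3 mm ahead of it; z points along the fingers, y is the direction in which the jaws open and shut (so a half turn about z gives the same grasp; the last joint's range is limited). The gripper opens to 91 mm and grips with 3 to 60 N. Pads are 32 mm wide; open, the fingers measure 118 mm over their backs; the gripper's body (76 mm by 178 mm) begins 60 mm behind the grasp point.
Start: joints at [66.177, 18.312, 89.639, -0, 72.044, -1.146], TCP at [221.692, 530.56, 235.976] pointing down, gripper open.
Joint ranges: [-177.97, 177.97], [-48.28, 115.42], [12.27, 149.76], [-77.06, 257.06], [2.81, 150.46], [-146.56, 146.56]. Speed limits (degrees/s): [147.25, 147.25, 180, 180, 180, 180].

### API

Orientations are given as [roll, pitch, yaw] about the fixed x, y, z axes, in that order (R = Rz(yaw) Ry(pitch) Rx(roll)).
In Python, from workcell import * gives the robot as it stands.
- The arm moves only by the shell command python3 -m jog 'ROWS' [OPENING] [FORCE]. ROWS is text: rows parted by semicolons, each of 6 numbers parted by spaces: the shift along the tool's x, y, z in units of 0.5 m (1.0 is 0.5 m), then the turn, a rotation vector about the tool's x, y, z in units of pi/2 rad (1.0 is pi/2 rad). A call has 1 to 20 rows; each row is the pose to reach, as a shift and turn from the pose measured when the call began, along the tool's axes at that moment; what a row does not reach only later rows make up. A row lasts 1/12 s, in which the tool goes at most 41.7 mm and 7.16 degrees, less where a joint would pass 70% of its speed; a pose out of reach is approached as far as the arm can. A call with a number of a shift or a turn outside -1 to 1 is refused whole. A call with a gripper value outside its range is refused whole. OPENING is the opening, from -1 (shut) to 1 (fully open), set as the call begins (- or left out, the last holds). The fingers move at their own pace and stop on an object; FORCE is the grip in N (left out, the last holds). Time passes only in rows, so rows that repeat a pose let the fingers close. It gives the time, the measured TCP pose, the force and the opening at its end, in the units of the state.
- state(): the state, without advancing time (a new reading comes with each control period).
- grab_frame(name): name is "side" or "top" or "wrist"; returns the picture (400x640x3 uint8, red, green, blue); there is no depth.
- calibration(name): a dict with "mtx" (3x3 intrinsics, pixels), "distortion" ([k1, k2, p1, p2, k3] as OpenCV has them; the pictures are not rectified), "rvec" (rotation vector, rad) and "tvec" (3), from world to camera coordinates, as OpenCV has them. Camera axes: x right, y down, z forward; pixel columns grow to the right and rows downward; lengths in mm; the calibration is good to about 2 mm. A picture is of the moment at which its call begins: read the wrist's pose just before it. calibration takes no time and is no camera call; for the wrist camera it gives the pose at the moment of the call.
- job_done(): hands the job in, once; it reports no verdict.
Trained networks look in the newest picture that a camera, given by its name, has taken for a name from the list of things; names that differ only in an ending like _2 or _b are one class to them, and where a whole thing is asked for, a point or a joint stands for the part that bears it (a point fixed in the world has none). Each returns a list of dicts, best first, with "confidence" (0 to 1); they miss things now and then, are a little off and sometimes report something else, mostly with a low value. They report only what shows in the picture. A call takes as long as a camera call. They do not tell look-alikes from the thing itself.
- spot_in(query, camera): "rect" ([left, top, right, bottom] in pixels, round what is visible of it).
- tip_of(query, camera): "location" ([column, row] in pixels: a listed point, or the origin of a listed thing).
The state is a dict: "time_s": time; "qpos": joint angles; "qvel": joint speeds; "effort": joint torques, N m; "ee_pos": TCP position; "ee_rot": TCP orientation; "force": force on the tool from outside, world axes, zero at the start; "torque": the same for the moment, N m; "gripper_width": finger opening in mm.
Only numpy, scipy, OpenCV 4.12 (cv2) and the standard library are available. Lean on these libraries where they do the work, as an engineer would, in place of code of your own. Each camera call takes 0.05 s, during which the arm holds its last target. There are 200 camera calls.

### The job

Set up the registration-hole punch: turn the die turret to the third click clockwise, counted from its home stop, so that the brass die comes over the bore, then drop the orange-handled punch down through that die until its collar sits flush on the turret, and let go. Be gentle with the press: feel for the stop and never load it with more than 25 N; leave the blue punch and the gouge lying between stand and press where they are.

Things in the scene. Friction and masses are not known exactly. Their poses are not given: they have to be found in the camera images.
- press: Hole-punch press, fixed on the table: blue base block 150 x 150 mm, top face 45 mm high, on a flange 200 x 170 mm (x, y), carrying a flat six-armed die turret that turns on an upright axis. Origin: underside of the base, on the turret axis; z up. The pose is that of the base; the turning angle of the turret is not measured.
- turret_axis (a point): Turret axis at the turret's top face, 59 mm above the table; axes as the press's. Six dark steel arms, 32 mm wide, 76 mm long, 12 mm thick, 60 deg apart. It clicks every 60 deg between two firm rubber stops: home (fully anticlockwise from above) and 5 clicks clockwise of home; each stop lies 2 deg past its click. It starts 0, 1 or 2 clicks from home.
- post_place (a point): Foot of a turret post: each arm bears an upright post, 12 mm thick, 25 mm tall (59 to 84 mm above the table), 68 mm from the turret axis. At any click one stands at this point, on the press's +x axis, the others every 60 deg round. Push a post sideways, along its circle, with the fingertips just above the arms (3 mm) to turn the turret.
- click_bar (a point): Top of the detent housing on the press's +x edge, 38 mm above the table. The detent: pushing a post out of a click takes a force that rises to about 6 N some 15 deg on, then fades to nothing half way (30 deg); from there the turret springs on into the next click by itself and settles within 0.5 s. At a stop the push climbs steeply instead: 10 N within 10 deg of the click means a stop.
- bore (a point): On the bore's axis at the turret's top face: 40 mm from the turret axis along the press's -x. At every click an arm lies over it: at home the one with the white post (others black), at the third click clockwise the one with the brass die, which has the only real hole (13.5 mm, right through); the other dies are too small for the punch. 2 mm under the arm the base has a 16 mm bore, 36 mm deep.
- punch: The punch to fit: steel shank 12 mm thick and 36 mm long, tapered at its end, then a steel collar 24 mm across and 5 mm thick, then an ORANGE upright handle 18 mm across and 55 mm tall; 80 to 170 g. Origin: centre of the shank's lower end, 96 mm below the handle's top; z up. It starts upright in one of the stand's wells, collar on the stand. Seated in the press the collar lies on the turret: origin 36 mm below bore.
- thin_punch: The other punch, same but with a BLUE handle and a shank of 8 mm; it stands in the stand's other well and stays there. Origin as for the punch.
- stand: Fixed wooden stand 60 x 130 x 45 mm (x, y, z) with two wells of 14 mm, 34 mm either side of its middle along its y axis; origin: centre of its underside.
- gouge_a: orange-handled lino gouge lying on the table between press and stand, 167 mm long, 22 mm high, a bystander; origin on its underside
Things that resemble listed ones, but are neither listed nor needed, are in the scene too. Leave any black or pink look-alike of the punch alone.

How it is judged (in metres and radians):
At the end, for the whole second after the job is handed in: The orange-handled punch stands in the press through the turret's brass die, released and at rest: axis within 3 mm of the bore's, upright within 0.06 rad, collar flush on the turret (lower end 34 to 38 mm below bore) (horizontal distance between punch and bore below 0.003 m and z of punch in the frame of bore between -0.038 and -0.034 m and angle between punch's own z axis and vertical below 0.06 rad and linear speed of punch below 0.01 m/s and contact force between punch and the fingers below 0.1 N); the robot touches nothing.
It fails at once if the press (base, turret, posts) is loaded with more than 25 N by anything (contact force between anything else and press above 25 N).
It fails at once if the blue-handled punch leaves its place (moved more than 30 mm) (distance of thin_punch from where it was at the start of the episode above 0.03 m).
It fails at once if the gouge between press and stand is shifted by more than 30 mm (distance of gouge_a from where it was at the start of the episode above 0.03 m).
It also fails if it takes over 72 s, if anything falls off the work surface, if the arm or the gripper's body presses on something with over 40 N, if the wrist force passes 120 N, or if a joint passes its speed limit or range.

## Working session

There is one attempt and no reset: what is moved stays moved. The work goes in short steps, Python scripts to look and compute and a shell command to move; the robot and the scene stay as the last step left them, time stands still between calls to the robot, and variables do not carry over. Pictures are saved under pics/ and viewed, about 8 in all and at most 12, crops included, and the job is handed in when it is done.

```bash
mkdir -p pics; ls; cat > h.py <<'E'
from workcell import *
import numpy as np, cv2
from scipy.spatial.transform import Rotation as R
def K(c):
    d=calibration(c); return [np.array(d[k],float) for k in("mtx","distortion","rvec","tvec")]
def ray(c,px):
    m,d,r,t=K(c); u=cv2.undistortPoints(np.array([[px]],float),m,d)[0,0]
    Rm=cv2.Rodrigues(r)[0]; return -Rm.T@t.ravel(), Rm.T@np.array([u[0],u[1],1])
def onz(c,px,z):
    o,v=ray(c,px); return o+v*(z-o[2])/v[2]
def proj(c,P):
    m,d,r,t=K(c); return cv2.projectPoints(np.array(P,float).reshape(-1,1,3),r,t,m,d)[0].reshape(-1,2)
def save(im,n): cv2.imwrite("pics/"+n,im[:,:,::-1])
E
python3 - <<'E'
from h import *
print(state())
for c in("top","side"):
    im=grab_frame(c); save(im,c+"0.png")
    for q,z in(("turret_axis",59),("bore",59),("post_place",59),("click_bar",38),("press",0),("punch",9),("thin_punch",9),("stand",0),("gouge_a",0)):
        for d in tip_of(q,c)[:3]: print(c,q,round(d["confidence"],2),np.round(d["location"],1),np.round(onz(c,d["location"],z),1))
E
```

```text
pics
{'time_s': 0.0, 'qpos': array([ 6.61763383e+01,  1.83526127e+01,  8.97079456e+01, -8.82993181e-04,
        7.20426198e+01, -1.14517600e+00]), 'qvel': array([ 0.04516914,  0.11720512,  0.04384179,  0.03777288,  0.04604703,
       -0.00670221]), 'effort': array([-1.02362553e-04, -4.12464809e+01, -2.31967485e+01,  7.27194850e-02,
        4.59026895e-02, -1.38185292e-04]), 'ee_pos': array([221.5029199 , 530.11253691, 235.10006935]), 'ee_rot': array([-1.79896826e+02, -1.22277135e-03,  1.57321786e+02]), 'force': array([ 0.67226427, -0.85977983, -0.47812144]), 'torque': array([ 0.03235748, -0.05601203, -0.04203707]), 'gripper_width': 91.10413329618103}
top turret_axis 0.97 [419.3 200.9] [ 534.3 -183.    59. ]
top bore 0.8 [430.7 216.4] [ 499.5 -198.5   59. ]
top bore 0.62 [230.7 250.5] [500.7 202.5  59. ]
top post_place 0.88 [408.  172.4] [ 596.2 -173.4   59. ]
top click_bar 0.82 [399.7 162.3] [ 626.1 -166.5   38. ]
top click_bar 0.34 [423.4 201. ] [ 536.  -197.2   38. ]
top press 0.96 [416. 205.] [ 536.3 -190.4    0. ]
top punch 0.64 [209.8 207.1] [606.3 247.8   9. ]
top punch 0.64 [2
[... 289 characters left out ...]
   0. ]
top gouge_a 0.47 [430.5 217.4] [ 504.4 -215.3    0. ]
top gouge_a 0.38 [397.9 163.9] [ 633.8 -171.3    0. ]
side turret_axis 0.93 [344.8 136.1] [ 538.3 -188.2   59. ]
side bore 0.78 [363.2 133.3] [ 502.2 -205.6   59. ]
side post_place 0.65 [310.4 137.7] [ 606.7 -169.2   59. ]
side click_bar 0.73 [305.5 148.1] [ 615.5 -160.4   38. ]
side press 0.97 [345.8 157.4] [ 534.5 -195.5    0. ]
side punch 0.97 [251.1 330.9] [608.5 249.5   9. ]
side punch 0.96 [390.9 335.2] [414.4 219.6   9. ]
side punch 0.65 [316.9 345.3] [513.2 253.9   9. ]
side thin_punch 0.7 [336.4 306.7] [496.4 187.7   9. ]
side stand 0.78 [327.4 327.8] [504.4 219.2   0. ]
side gouge_a 0.89 [336.7 228.9] [521.3  20.6   0. ]
```

```bash
python3 -c "
import cv2,numpy as np
a=cv2.imread('pics/top0.png');b=cv2.imread('pics/side0.png');cv2.imwrite('pics/both0.png',cv2.resize(np.vstack([a,b]),(480,600)))"
```

```text
(no output)
```

View pics/top0.png

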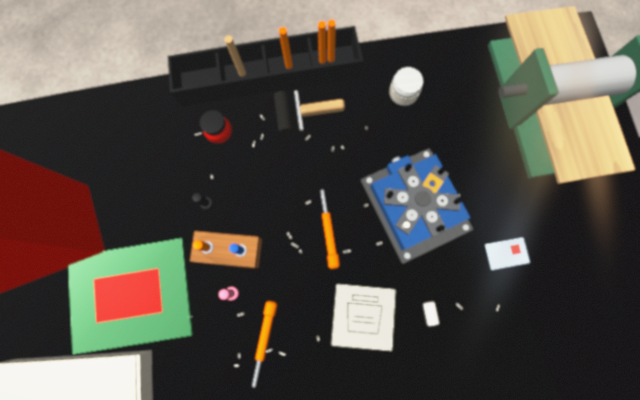

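View pics/side0.png

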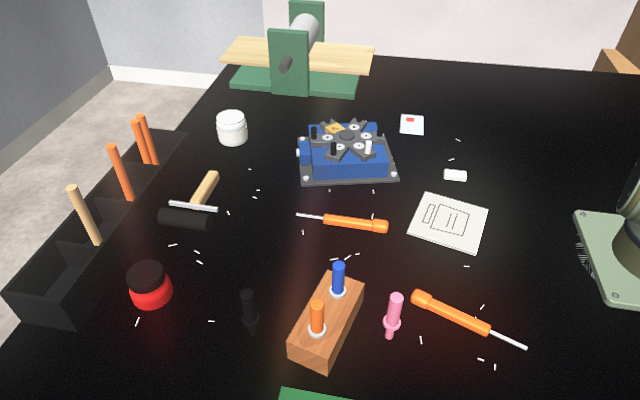

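```bash
python3 - <<'E'
from h import *
for p in((423,199),(433,183),(413.5,182),(403,198),(406.5,225),(411,215),(432,216.5),(443,201)): print(p,np.round(onz("top",p,59),1))
print("posts")
a=cv2.imread("pics/top0.png")[140:270,350:480]; b=cv2.imread("pics/side0.png")[110:190,285:405]
cv2.imwrite("pics/crop1.png",np.hstack([cv2.resize(a,(400,400),interpolation=cv2.INTER_CUBIC),cv2.resize(b,(400,400*80//120),interpolation=cv2.INTER_CUBIC) if 0 else cv2.copyMakeBorder(cv2.resize(b,(400,267),interpolation=cv2.INTER_CUBIC),0,133,0,0,0)]))
E
```

```text
(423, 199) [ 536.8 -191.2   59. ]
(433, 183) [ 565.7 -218.8   59. ]
(413.5, 182) [ 574.5 -180.    59. ]
(403, 198) [ 545.7 -151.9   59. ]
(406.5, 225) [ 491.  -147.1   59. ]
(411, 215) [ 509.1 -160.2   59. ]
(432, 216.5) [ 498.9 -201.    59. ]
(443, 201) [ 525.8 -230.1   59. ]
posts
```

View pics/crop1.png

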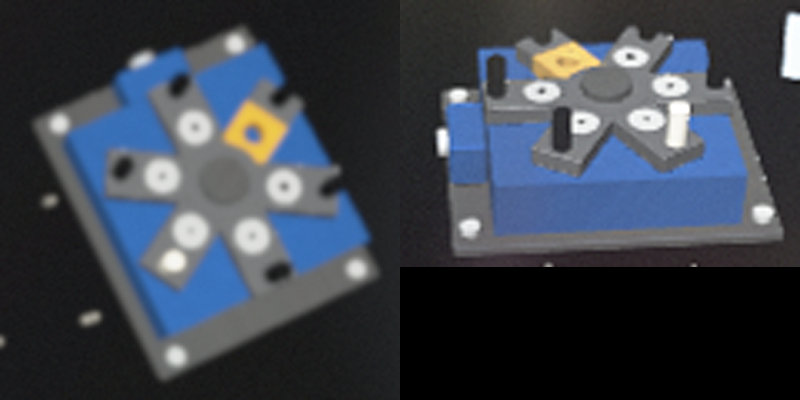

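```bash
cat >> h.py <<'E'
def rel(p,yaw=None):
    s=state(); r=R.from_euler("xyz",s["ee_rot"],degrees=True)
    t=r.inv().apply(np.array(p,float)-s["ee_pos"])/500
    w=(r.inv()*R.from_euler("xyz",[180,0,s["ee_rot"][2] if yaw is None else yaw],degrees=True)).as_rotvec()/(np.pi/2)
    print("rel",np.round(np.r_[t,w],4)); return t,w
def st():
    s=state(); print(round(s["time_s"],2),np.round(s["ee_pos"],1),np.round(s["ee_rot"],1),"F",np.round(s["force"],1),"w",round(s["gripper_width"],1),"q6",round(s["qpos"][5],1))
E
python3 - <<'E'
from h import *
rel([520,-180,300],106)
m,d,r,t=K("wrist"); Rm=cv2.Rodrigues(r)[0]; print("cam",-Rm.T@t.ravel(),Rm[2]); st()
E
```

```text
rel [-1.0984e+00 -1.0812e+00 -1.2820e-01  1.0000e-04 -0.0000e+00  5.7030e-01]
cam [161.40995155 555.06006972 384.43975159] [ 0.21649226 -0.09054889 -0.97207613]
1.0 [221.7 530.5 236. ] [180.   -0.  157.3] F [0.9 0.4 0.1] w 91.2 q6 -1.1
```

```bash
r='-0.9 -0.9 -0.12 0 0 0.57'; python3 -m jog '-0.9 -0.9 -0.12 0 0 0.57;-0.9 -0.9 -0.12 0 0 0.57;-0.9 -0.9 -0.12 0 0 0.57;-0.9 -0.9 -0.12 0 0 0.57;-0.9 -0.9 -0.12 0 0 0.57;-0.9 -0.9 -0.12 0 0 0.57;-0.9 -0.9 -0.12 0 0 0.57;-0.9 -0.9 -0.12 0 0 0.57;-0.9 -0.9 -0.12 0 0 0.57;-0.9 -0.9 -0.12 0 0 0.57;-0.9 -0.9 -0.12 0 0 0.57;-0.9 -0.9 -0.12 0 0 0.57;-0.9 -0.9 -0.12 0 0 0.57;-0.9 -0.9 -0.12 0 0 0.57;-0.9 -0.9 -0.12 0 0 0.57;-0.9 -0.9 -0.12 0 0 0.57' -1 20; python3 -c "
from h import *
st();rel([520,-180,300],106)"
```

```text
time_s: 2.33
ee_pos: [465.2, -62.8, 296.5]
ee_rot: [179.9, 0.2, 105.8]
force: [0.4, -0.0, -0.3]
gripper_width: 0.3
2.33 [465.2 -62.8 296.5] [179.9   0.2 105.8] F [ 0.4 -0.  -0.3] w 0.3 q6 -24.8
rel [-0.2555  0.0417 -0.0063  0.001   0.0019 -0.0023]
```

```bash
python3 -m jog '-0.26 0.04 0 0 0 0;-0.26 0.04 0 0 0 0;-0.26 0.04 0 0 0 0;-0.26 0.04 0 0 0 0;-0.26 0.04 0 0 0 0;-0.26 0.04 0 0 0 0'; python3 - <<'E'
from h import *
st(); im=grab_frame("wrist"); save(im,"w1.png")
for q,z in(("turret_axis",59),("bore",59),("post_place",59),("click_bar",38),("press",0)):
    for d in tip_of(q,"wrist")[:2]: print(q,round(d["confidence"],2),np.round(d["location"],1),np.round(onz("wrist",d["location"],z),1))
E
```

```text
time_s: 2.83
ee_pos: [519.5, -182.3, 296.4]
ee_rot: [180.0, 0.1, 105.7]
force: [-1.2, 0.1, 0.0]
gripper_width: 0.2
2.83 [ 519.5 -182.3  296.4] [1.800e+02 1.000e-01 1.057e+02] F [-1.2  0.1  0. ] w 0.2 q6 -36.2
turret_axis 0.69 [333.2 183. ] [ 538.3 -188.1   59. ]
bore 0.85 [297.9 182.9] [ 496.2 -200.    59. ]
post_place 0.62 [387.6 186.7] [ 605.5 -174.    59. ]
click_bar 0.72 [399.2 183.8] [ 624.8 -169.3   38. ]
press 0.75 [331.4 176.5] [ 539.5 -190.8    0. ]
```

View pics/w1.png

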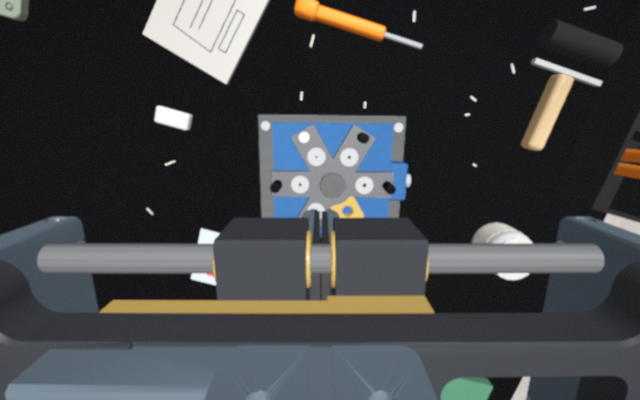

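```bash
python3 - <<'E'
from h import *
im=cv2.imread("pics/w1.png")[100:230,240:430]
g=cv2.cvtColor(im,cv2.COLOR_BGR2GRAY)
# die centres: bright discs
_,th=cv2.threshold(g,170,255,0); n,l,s,c=cv2.connectedComponentsWithStats(th)
for i in range(1,n):
    if s[i,4]>30:
        p=c[i]+[240,100]; print(np.round(p,1),s[i,2:],np.round(onz("wrist",p,59),1))
print(np.round(onz("wrist",(332.5,185),59),1)); 
a,b=[onz("wrist",p,59) for p in((300,184.5),(364.5,184.5))]; print((a+b)/2,b-a,np.degrees(np.arctan2(*(b-a)[1::-1])))
E
```

```text
[265.  125.4] [ 9 10 77] [ 440.7 -143.6   59. ]
[398.3 127. ] [10 11 79] [ 594.5 -101.5   59. ]
[303.7 136.9] [ 12  13 129] [ 488.7 -143.9   59. ]
[316.  156.3] [ 19  20 307] [ 509.2 -162.4   59. ]
[348.7 156.7] [ 20  20 301] [ 547.9 -151.8   59. ]
[299.6 184. ] [ 20  19 281] [ 499.  -201.2   59. ]
[407.9 179.9] [ 5 11 46] [ 627.3 -159.2   59. ]
[363.9 184.8] [ 19  19 275] [ 576.4 -180.1   59. ]
[348.3 207.8] [ 34  22 360] [ 566.6 -214.1   59. ]
[316.5 207.3] [ 18  16 122] [ 527.5 -224.5   59. ]
[ 538.8 -191.2   59. ]
[ 538.35905411 -190.64158434   59.        ] [77.44837077 22.07792854  0.        ] 15.91107071299402
```

```bash
python3 - <<'E'
from h import *
st();rel([519.8,-125,200],105.3);rel([519.8,-125,84.5],105.3)
th=np.radians(np.arange(1.5,31,1.5)) # tool x radial out, moving clockwise; tool frame
a=np.radians(105.3); x=np.array([np.cos(a),np.sin(a)]); y=np.array([np.cos(a-np.pi/2),np.sin(a-np.pi/2)])
print("; ".join("%.4f %.4f 0 0 0 %.4f"%(68*(np.cos(t)-1)/500,68*np.sin(t)/500,t/(np.pi/2)) for t in th))
E
```

```text
3.13 [ 519.6 -181.2  297.4] [179.9   0.2 105.9] F [0.  1.2 0.1] w 0.7 q6 -36.3
rel [0.1086 0.0308 0.1945 0.0014 0.002  0.0065]
rel [0.1093 0.0303 0.4255 0.0014 0.002  0.0065]
-0.0000 0.0036 0 0 0 0.0167; -0.0002 0.0071 0 0 0 0.0333; -0.0004 0.0107 0 0 0 0.0500; -0.0007 0.0142 0 0 0 0.0667; -0.0012 0.0178 0 0 0 0.0833; -0.0017 0.0213 0 0 0 0.1000; -0.0023 0.0248 0 0 0 0.1167; -0.0030 0.0283 0 0 0 0.1333; -0.0038 0.0317 0 0 0 0.1500; -0.0046 0.0352 0 0 0 0.1667; -0.0056 0.0386 0 0 0 0.1833; -0.0067 0.0420 0 0 0 0.2000; -0.0078 0.0454 0 0 0 0.2167; -0.0090 0.0487 0 0 0 0.2333; -0.0104 0.0520 0 0 0 0.2500; -0.0118 0.0553 0 0 0 0.2667; -0.0132 0.0585 0 0 0 0.2833; -0.0148 0.0617 0 0 0 0.3000; -0.0165 0.0649 0 0 0 0.3167; -0.0182 0.0680 0 0 0 0.3333
```

```bash
python3 -m jog '0.11 0.03 0 0 0 0.006;0.11 0.03 0.1 0 0 0.006;0.11 0.03 0.18 0 0 0.006;0.11 0.03 0.25 0 0 0.006;0.11 0.03 0.32 0 0 0.006;0.11 0.03 0.37 0 0 0.006;0.11 0.03 0.40 0 0 0.006;0.11 0.03 0.415 0 0 0.006;0.11 0.03 0.42 0 0 0.006;0.11 0.03 0.42 0 0 0.006;0.11 0.03 0.42 0 0 0.006'; python3 -c "
from h import *
st();st();rel([519.8,-125,84.5],105.3)
save(grab_frame('side')[90:200,250:410],'s1.png')
import cv2;cv2.imwrite('pics/s1.png',cv2.resize(cv2.imread('pics/s1.png'),None,fx=4,fy=4))
st();rel([519.8,-125,84.5],105.3)"
```

```text
time_s: 4.05
ee_pos: [520.4, -124.8, 88.5]
ee_rot: [179.8, 0.3, 105.4]
force: [0.0, -0.2, 0.6]
gripper_width: 0.4
4.05 [ 520.4 -124.8   88.5] [179.8   0.3 105.4] F [ 0.  -0.2  0.6] w 0.4 q6 -29.9
4.05 [ 520.4 -124.8   88.5] [179.8   0.3 105.4] F [ 0.  -0.2  0.6] w 0.4 q6 -29.9
rel [-0.     -0.0013  0.0079  0.0027  0.0028  0.0007]
4.1 [ 520.5 -124.9   88.7] [179.7   0.3 105.3] F [ 0.4 -0.1 -0.3] w 0.8 q6 -29.9
rel [ 0.0002 -0.0015  0.0083  0.003   0.0029  0.0006]
```

View pics/s1.png

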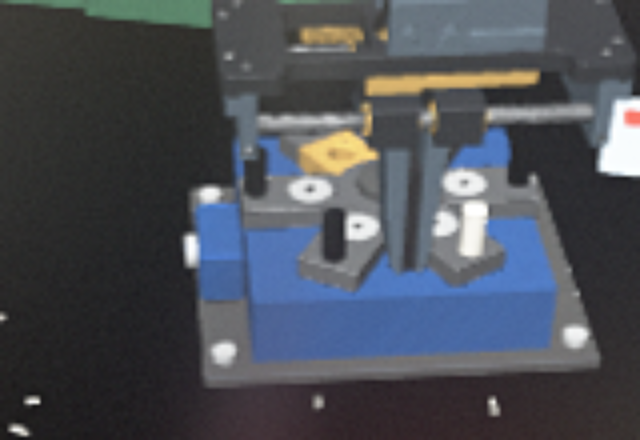

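```bash
python3 -m jog '0 0.0036 0.003 0 0 0.0167; -0.0002 0.0071 0.006 0 0 0.0333; -0.0004 0.0107 0.006 0 0 0.0500; -0.0007 0.0142 0.006 0 0 0.0667; -0.0012 0.0178 0.006 0 0 0.0833; -0.0017 0.0213 0.006 0 0 0.1000; -0.0023 0.0248 0.006 0 0 0.1167; -0.0030 0.0283 0.006 0 0 0.1333; -0.0038 0.0317 0.006 0 0 0.1500; -0.0046 0.0352 0.006 0 0 0.1667; -0.0056 0.0386 0.006 0 0 0.1833'; python3 -m jog '0 0.0036 0 0 0 0.0167; -0.0002 0.0071 0 0 0 0.0333; -0.0004 0.0107 0 0 0 0.0500; -0.0007 0.0142 0 0 0 0.0667; -0.0012 0.0178 0 0 0 0.0833; -0.0017 0.0213 0 0 0 0.1000; -0.0023 0.0248 0 0 0 0.1167; -0.0030 0.0283 0 0 0 0.1333; -0.0038 0.0317 0 0 0 0.1500'; python3 -c "
from h import *
st()
s=state()['ee_pos']-[537.7,-190.6,0];print(np.hypot(s[0],s[1]),np.degrees(np.arctan2(s[1],s[0])))"
```

```text
time_s: 5.02
ee_pos: [540.3, -122.6, 87.1]
ee_rot: [179.6, 0.2, 88.8]
force: [-2.2, -0.3, 0.3]
gripper_width: 0.2
time_s: 5.77
ee_pos: [554.0, -124.4, 88.0]
ee_rot: [179.8, 0.1, 75.2]
force: [-5.8, 0.9, 1.8]
gripper_width: 0.6
5.77 [ 554.  -124.4   88. ] [1.798e+02 1.000e-01 7.520e+01] F [-5.8  0.9  1.8] w 0.6 q6 1.1
68.1872947720406 76.17028215073817
```

```bash
python3 -m jog '0 0.0036 0.003 0 0 0.0167; -0.0002 0.0071 0.005 0 0 0.0333; -0.0004 0.0107 0.006 0 0 0.0500; -0.0007 0.0142 0.006 0 0 0.0667; -0.0012 0.0178 0.006 0 0 0.0833; -0.0017 0.0213 0.006 0 0 0.1000; -0.0023 0.0248 0.006 0 0 0.1167; -0.0030 0.0283 0.006 0 0 0.1333; -0.0038 0.0317 0.006 0 0 0.1500; -0.0046 0.0352 0.006 0 0 0.1667; -0.0056 0.0386 0.006 0 0 0.1833; -0.0067 0.0420 0.006 0 0 0.2000; -0.0078 0.0454 0.006 0 0 0.2167; -0.0090 0.0487 0.006 0 0 0.2333; -0.0104 0.0520 0.006 0 0 0.2500; -0.0118 0.0553 0.006 0 0 0.2667; -0.0132 0.0585 0.006 0 0 0.2833; -0.0148 0.0617 0.006 0 0 0.3000; -0.0165 0.0649 0.006 0 0 0.3167; -0.0182 0.0680 0.006 0 0 0.3333'; python3 -c "
from h import *
st()
s=state()['ee_pos']-[537.7,-190.6,0];print(np.hypot(s[0],s[1]),np.degrees(np.arctan2(s[1],s[0])))
save(cv2.resize(grab_frame('side')[90:200,250:410],None,fx=2.5,fy=2.5),'s2a.png')
save(cv2.resize(grab_frame('top')[140:270,350:480],None,fx=2.5,fy=2.5),'t2a.png')
import cv2
a=cv2.imread('pics/s2a.png');b=cv2.imread('pics/t2a.png');b=b[:a.shape[0]];cv2.imwrite('pics/v2.png',np.hstack([a,b]))"
```

```text
time_s: 7.43
ee_pos: [584.8, -142.0, 85.6]
ee_rot: [179.7, -0.0, 45.1]
force: [-0.8, -0.2, 0.0]
gripper_width: 0.5
7.43 [ 584.8 -142.    85.6] [179.7  -0.   45.1] F [-0.8 -0.2  0. ] w 0.5 q6 30.3
67.70651973745686 45.86614608173226
```

View pics/v2.png

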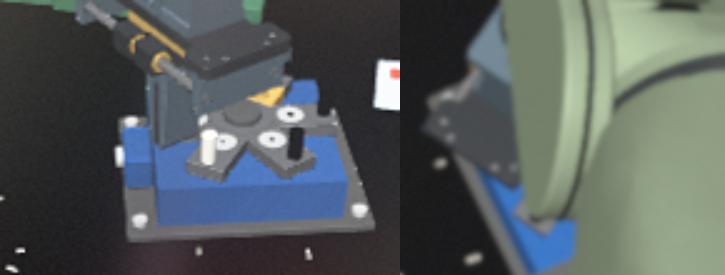

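```bash
python3 -m jog '0 0.0036 0 0 0 0.0167; -0.0002 0.0071 0.001 0 0 0.0333; -0.0004 0.0107 0.001 0 0 0.0500; -0.0007 0.0142 0.001 0 0 0.0667; -0.0012 0.0178 0.001 0 0 0.0833; -0.0017 0.0213 0.001 0 0 0.1000; -0.0023 0.0248 0.001 0 0 0.1167; -0.0030 0.0283 0.001 0 0 0.1333; -0.0038 0.0317 0.001 0 0 0.1500; -0.0046 0.0352 0.001 0 0 0.1667; -0.0056 0.0386 0.001 0 0 0.1833; -0.0067 0.0420 0.001 0 0 0.2000; -0.0078 0.0454 0.001 0 0 0.2167; -0.0090 0.0487 0.001 0 0 0.2333; -0.0104 0.0520 0.001 0 0 0.2500; -0.0118 0.0553 0.001 0 0 0.2667; -0.0132 0.0585 0.001 0 0 0.2833; -0.0148 0.0617 0.001 0 0 0.3000; -0.0165 0.0649 0.001 0 0 0.3167; -0.0182 0.0680 0.001 0 0 0.3333'; python3 -c "
from h import *
st()
s=state()['ee_pos']-[537.7,-190.6,0];print(np.hypot(s[0],s[1]),np.degrees(np.arctan2(s[1],s[0])))"
```

```text
time_s: 9.2
ee_pos: [602.5, -172.0, 84.9]
ee_rot: [179.9, -0.2, 15.0]
force: [-1.3, 5.6, 1.7]
gripper_width: 0.8
9.2 [ 602.5 -172.    84.9] [179.9  -0.2  15. ] F [-1.3  5.6  1.7] w 0.8 q6 58.1
67.4650426690859 16.045804314685547
```

```bash
python3 -m jog '0 0.0036 0 0 0 0.0167; -0.0002 0.0071 0 0 0 0.0333; -0.0004 0.0107 0 0 0 0.0500; -0.0007 0.0142 0 0 0 0.0667; -0.0012 0.0178 0 0 0 0.0833; -0.0017 0.0213 0 0 0 0.1000; -0.0023 0.0248 0 0 0 0.1167; -0.0030 0.0283 0 0 0 0.1333; -0.0038 0.0317 0 0 0 0.1500; -0.0046 0.0352 0 0 0 0.1667; -0.0056 0.0386 0 0 0 0.1833; -0.0067 0.0420 0 0 0 0.2000; -0.0078 0.0454 0 0 0 0.2167; -0.0090 0.0487 0 0 0 0.2333; -0.0104 0.0520 0 0 0 0.2500; -0.0118 0.0553 0 0 0 0.2667; -0.0132 0.0585 0 0 0 0.2833; -0.0148 0.0617 0 0 0 0.3000; -0.0165 0.0649 0 0 0 0.3167; -0.0182 0.0700 0 0 0 0.3333'; python3 -c "
from h import *
st()
s=state()['ee_pos']-[537.7,-190.6,0];print(np.hypot(s[0],s[1]),np.degrees(np.arctan2(s[1],s[0])))
rel([520,60,330],75)"
```

```text
time_s: 10.87
ee_pos: [602.7, -208.2, 85.0]
ee_rot: [180.0, -0.2, -15.1]
force: [0.1, -0.0, 0.3]
gripper_width: 0.4
10.87 [ 602.7 -208.2   85. ] [180.   -0.2 -15.1] F [ 0.1 -0.   0.3] w 0.4 q6 85.1
67.35290300766323 -15.123829229096533
rel [-0.2981 -0.4742 -0.4914  0.0021 -0.0014 -1.0016]
```

```bash
python3 -m jog '0 0 -0.08 0 0 0;0 0 -0.16 0 0 0;0 0 -0.24 0 0 0;-0.03 -0.05 -0.32 0 0 -0.08;-0.06 -0.1 -0.4 0 0 -0.16;-0.12 -0.2 -0.45 0 0 -0.24' - ; python3 - <<'E'
from h import *
st();rel([500,185,310],75)
im=grab_frame("top"); save(cv2.resize(im[140:270,350:480],(400,400)),"t3.png")
E
```

```text
time_s: 11.37
ee_pos: [579.9, -126.8, 296.4]
ee_rot: [179.7, -0.5, 6.5]
force: [1.1, 0.4, 0.3]
gripper_width: 0.4
11.37 [ 579.9 -126.8  296.4] [179.7  -0.5   6.5] F [1.1 0.4 0.3] w 0.4 q6 70.2
rel [-0.0883 -0.6374 -0.0312  0.0062 -0.0031 -0.7615]
```

Open the fingers partly for the grasp while travelling.

```bash
python3 -m jog '-0.09 -0.64 -0.02 0 0 -0.76;-0.09 -0.64 -0.02 0 0 -0.76;-0.09 -0.64 -0.02 0 0 -0.76;-0.09 -0.64 -0.02 0 0 -0.76;-0.09 -0.64 -0.02 0 0 -0.76;-0.09 -0.64 -0.02 0 0 -0.76;-0.09 -0.64 -0.02 0 0 -0.76;-0.09 -0.64 -0.02 0 0 -0.76;-0.09 -0.64 -0.02 0 0 -0.76;-0.09 -0.64 -0.02 0 0 -0.76;-0.09 -0.64 -0.02 0 0 -0.76;-0.09 -0.64 -0.02 0 0 -0.76' -0.1 20; python3 - <<'E'
from h import *
st(); a=grab_frame("wrist"); 
for q,z in(("punch",9),("thin_punch",9),("stand",0)):
    for d in tip_of(q,"wrist")[:3]: print(q,round(d["confidence"],2),np.round(d["location"],1),np.round(onz("wrist",d["location"],z),1))
t=grab_frame("top"); t=cv2.resize(t[140:270,350:480],(300,300))
v=np.hstack([a[:300,70:570],t]); save(v,"v3.png"); save(a,"w3.png")
E
```

```text
time_s: 12.42
ee_pos: [495.0, 192.4, 309.5]
ee_rot: [179.3, -0.3, 75.2]
force: [-0.7, -0.2, -0.0]
gripper_width: 41.0
12.42 [495.  192.4 309.5] [179.3  -0.3  75.2] F [-0.7 -0.2 -0. ] w 41.0 q6 34.9
punch 0.97 [260.8 167.3] [417.4 213.4   9. ]
punch 0.75 [385.6 110.8] [606.5 244.4   9. ]
punch 0.72 [318.5 120.6] [513.6 255.1   9. ]
thin_punch 0.73 [321.  150.2] [506.7 214.8   9. ]
thin_punch 0.53 [324.1 170.6] [503.6 185.6   9. ]
```

View pics/v3.png

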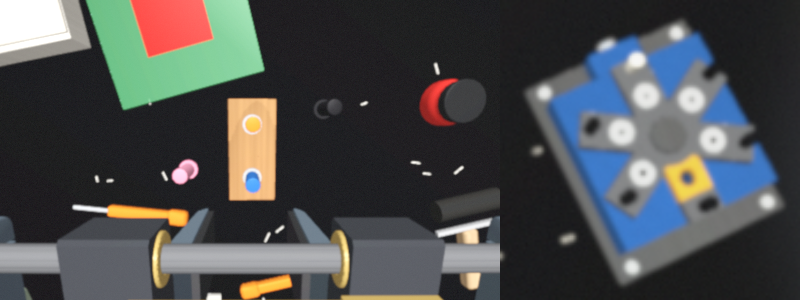

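```bash
python3 - <<'E'
from h import *
im=cv2.imread("pics/w3.png"); roi=im[85:215,285:360]; hsv=cv2.cvtColor(roi,cv2.COLOR_BGR2HSV)
# top-of-handle saturated orange / blue, collars (low sat, bright), stand (wood)
def comp(m,name,z):
    n,l,s,c=cv2.connectedComponentsWithStats(m.astype(np.uint8))
    for i in range(1,n):
        if s[i,4]>40:
            p=c[i]+[285,85]; b=s[i,:2]+s[i,2:4]/2+[284.5,84.5]; print(name,s[i],np.round(p,1),np.round(onz("wrist",p,z)[:2],1),"box",np.round(onz("wrist",b,z)[:2],1))
h,s,v=cv2.split(hsv)
comp((s>190)&(v>170)&(h<30),"orange",105)
comp((h>95)&(h<130)&(s>120),"blue",105)
comp((s<70)&(v>140),"collar",50)
m=((h<25)&(s>60)&(s<190)&(v>90))|((s<70)&(v>140)|((s>=190)&(h<30)&(v>120))|((h>95)&(h<130)&(s>120)))
cs,_=cv2.findContours(m.astype(np.uint8),cv2.RETR_EXTERNAL,2); c=max(cs,key=cv2.contourArea); r=cv2.minAreaRect(c)
q=[onz("wrist",np.array(p)+[285,85],45)[:2] for p in cv2.boxPoints(r)]; print(np.round(q,1),np.round(np.mean(q,0),1), [round(np.linalg.norm(q[i]-q[i-1]),1) for i in range(4)])
print(np.round(calibration("wrist")["tvec"],1)); o,_=ray("wrist",(320,200)); print(o)
cv2.imwrite("pics/v4.png",cv2.resize(roi,None,fx=4,fy=4,interpolation=cv2.INTER_NEAREST))
E
```

```text
blue [ 31  87  14  20 210] [322.1 181.9] [499.6 188.3] box [500.1 188.6]
collar [ 27  29  20  21 129] [319.7 122.8] [514. 252.] box [515.9 250.1]
collar [ 27  83  20  26 161] [321.6 176.7] [499.  184.9] box [497.6 180. ]
[[494.3 288.6]
 [553.8 273. ]
 [522.7 144.8]
 [458.8 161.8]] [507.4 217. ] [np.float64(131.6), np.float64(61.5), np.float64(131.9), np.float64(66.1)]
[-434.8  261.3  526.9]
[510.03439379 254.25489269 458.45209537]
```

View pics/v4.png

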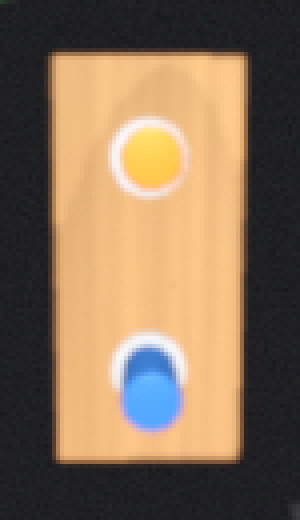

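```bash
python3 - <<'E'
from h import *
f=lambda x,y,z:onz("wrist",(x/4-.5+285,y/4-.5+85),z)[:2]
print("collar",f(148.5,158,50),"top",f(151.5,157.5,105))
q=np.array([f(x,y,45) for x,y in((49,52),(247,52),(241,462),(57,462))]);c=q.mean(0)
u=(q[0]+q[1]-q[2]-q[3]);print(c,np.degrees(np.arctan2(u[1],u[0])),u/2);u/=np.linalg.norm(u);print("well",c+34*u,c-34*u, "blue",f(148,370,50),f(152,401,105))
st();w=c+34*u
rel([513.5,252.5,200],75); rel([513.5,252.5,99],75)
E
```

```text
collar [516.05816806 250.0104216 ] top [516.07233026 250.50334275]
[507.64668144 217.29488075] 75.51648382840524 [ 33.10545865 128.16140696]
well [516.1501311  250.21434831] [499.14323179 184.3754132 ] blue [498.80765612 184.54789226] [499.16211784 184.98810999]
12.67 [495.3 192.  309.7] [179.3  -0.3  75.3] F [-0.3  0.5  0.4] w 41.0 q6 34.8
rel [ 0.1252  0.0018  0.2201  0.0077 -0.0033  0.003 ]
rel [ 0.1242 -0.0006  0.422   0.0077 -0.0033  0.003 ]
```

```bash
python3 -c "
from h import *
rel([516.1,250.2,160],75.5);rel([516.1,250.2,99],75.5)"
```

```text
rel [ 0.1217  0.0071  0.3001  0.0077 -0.0033 -0.0026]
rel [ 0.1211  0.0056  0.4221  0.0077 -0.0033 -0.0026]
```

```bash
python3 -m jog '0.12 0.007 0.08 0.008 -0.003 -0.003;0.121 0.007 0.14 0.008 -0.003 -0.003;0.121 0.007 0.2 0.008 -0.003 -0.003;0.1217 0.007 0.25 0.008 -0.003 -0.003;0.1217 0.007 0.28 0.008 -0.003 -0.003;0.1217 0.007 0.30 0.008 -0.003 -0.003;0.1217 0.007 0.30 0.008 -0.003 -0.003'; python3 -c "
from h import *
st();rel([516.1,250.2,99],75.5)"
```

```text
time_s: 13.25
ee_pos: [515.2, 249.5, 157.9]
ee_rot: [-179.8, 0.1, 75.5]
force: [-0.0, -0.5, 0.4]
gripper_width: 41.3
13.25 [515.2 249.5 157.9] [-1.798e+02  1.000e-01  7.550e+01] F [-0.  -0.5  0.4] w 41.3 q6 39.2
rel [ 0.0022  0.0019  0.1177 -0.0024  0.0015 -0.0002]
```

```bash
python3 -m jog '0.002 0.002 0.03 -0.002 0.001 0;0.002 0.002 0.06 -0.002 0.001 0;0.002 0.002 0.09 -0.002 0.001 0;0.002 0.002 0.105 -0.002 0.001 0;0.002 0.002 0.115 -0.002 0.001 0;0.002 0.002 0.118 -0.002 0.001 0;0.002 0.002 0.118 -0.002 0.001 0;0.002 0.002 0.118 -0.002 0.001 0'; python3 -c "
from h import *
st();rel([516.1,250.2,99],75.5)"; python3 -m jog '0 0 0 0 0 0;0 0 0 0 0 0;0 0 0 0 0 0;0 0 0 0 0 0;0 0 0 0 0 0;0 0 0 0 0 0;0 0 0 0 0 0;0 0 0 0 0 0' -1 25
```

```text
time_s: 13.92
ee_pos: [516.8, 250.3, 99.8]
ee_rot: [180.0, -0.0, 75.5]
force: [0.0, -0.3, 0.7]
gripper_width: 41.0
13.92 [516.8 250.3  99.8] [180.   -0.   75.5] F [ 0.  -0.3  0.7] w 41.0 q6 39.2
rel [-0.0006 -0.0012  0.0017  0.0005 -0.0002 -0.0003]
time_s: 14.58
ee_pos: [516.9, 250.4, 100.1]
ee_rot: [179.9, -0.0, 75.5]
force: [-0.4, 0.6, 2.8]
gripper_width: 17.0
```

```bash
python3 -m jog '0 0 -0.01 0 0 0;0 0 -0.04 0 0 0;0 0 -0.1 0 0 0;0 0 -0.17 0 0 0;0 0 -0.24 0 0 0;0 0 -0.3 0 0 0;0 0 -0.3 0 0 0'; python3 - <<'E'
from h import *
st();rel([499.1,-201.2,225],75.5)
E
```

```text
time_s: 15.17
ee_pos: [519.5, 251.6, 257.0]
ee_rot: [179.4, -0.5, 75.5]
force: [0.8, 0.3, 0.1]
gripper_width: 17.2
15.17 [519.5 251.6 257. ] [179.4  -0.5  75.5] F [0.8 0.3 0.1] w 17.2 q6 39.2
rel [-8.875e-01  1.871e-01  5.830e-02  7.000e-03 -5.600e-03 -3.000e-04]
```

```bash
python3 -m jog '-0.06 0.012 0 0.007 -0.006 0;-0.13 0.027 0 0.007 -0.006 0;-0.2 0.042 0 0.007 -0.006 0;-0.27 0.057 0 0.007 -0.006 0;-0.34 0.072 0.01 0.007 -0.006 0;-0.41 0.087 0.02 0.007 -0.006 0;-0.48 0.1 0.03 0.007 -0.006 0;-0.55 0.115 0.04 0.007 -0.006 0;-0.62 0.13 0.05 0.007 -0.006 0;-0.69 0.145 0.05 0.007 -0.006 0;-0.75 0.158 0.05 0.007 -0.006 0;-0.8 0.169 0.05 0.007 -0.006 0;-0.84 0.177 0.05 0.007 -0.006 0;-0.87 0.184 0.05 0.007 -0.006 0;-0.887 0.187 0.055 0.007 -0.006 0;-0.887 0.187 0.055 0.007 -0.006 0;-0.887 0.187 0.055 0.007 -0.006 0'; python3 - <<'E'
from h import *
st();rel([499.1,-201.2,225],75.5)
a=grab_frame("wrist"); save(a,"w5.png"); b=grab_frame("side"); save(b,"s5.png")
save(np.hstack([cv2.resize(a[100:260,220:420],None,fx=2,fy=2),cv2.resize(b[40:200,260:460],None,fx=2,fy=2)]),"v5.png")
st()
o=proj("side",[[499.1,-201.2,z] for z in(59,134,225)]);print(o); print(proj("wrist",[[499.1,-201.2,z] for z in(59,134)]))
E
```

```text
time_s: 16.58
ee_pos: [498.6, -200.5, 225.8]
ee_rot: [-179.9, -0.0, 75.4]
force: [-0.1, 0.1, -1.8]
gripper_width: 17.2
16.58 [ 498.6 -200.5  225.8] [-179.9   -0.    75.4] F [-0.1  0.1 -1.8] w 17.2 q6 -8.6
rel [-0.0011  0.0012  0.0016 -0.0012 -0.0002 -0.0007]
16.68 [ 499.  -200.   226.3] [-180.    -0.    75.5] F [ 0.9  0.4 -1.8] w 17.5 q6 -8.6
[[364.46525068 134.61832696]
 [367.30019164 102.22945048]
 [371.23359272  57.38129821]]
[[320.31845823 186.62465853]
 [320.31150558 206.04644091]]
```

View pics/v5.png

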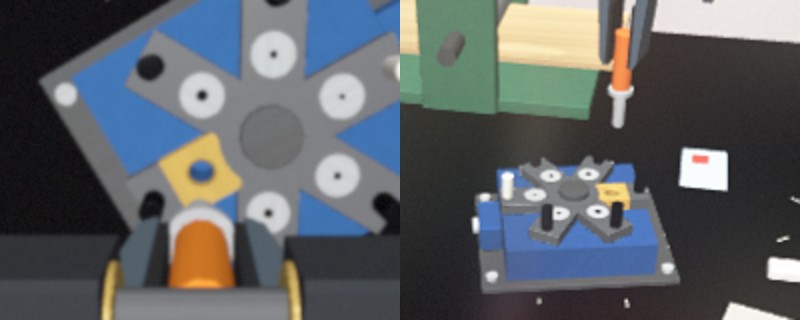

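```bash
python3 - <<'E'
from h import *
im=cv2.imread("pics/w5.png"); hsv=cv2.cvtColor(im,cv2.COLOR_BGR2HSV)[160:220,295:345]; h,s,v=cv2.split(hsv)
hole=(h>95)&(h<130)&(s>90)
n,l,st_,c=cv2.connectedComponentsWithStats(hole.astype(np.uint8)); 
for i in range(1,n):
    if st_[i,4]>15:print(st_[i],c[i]+[295,160])
yel=((h>15)&(h<32)&(s>110)&(v>120)).astype(np.uint8)
n,l,s2,c2=cv2.connectedComponentsWithStats(yel); i=1+np.argmax(s2[1:,4]); print("brass",s2[i])
# hole inside brass: contour child
cs,hi=cv2.findContours((l==i).astype(np.uint8),cv2.RETR_CCOMP,cv2.CHAIN_APPROX_NONE)
for k,cc in enumerate(cs):
    print(cv2.contourArea(cc),hi[0][k][3])
    if hi[0][k][3]>=0 and len(cc)>10:
        e=cv2.fitEllipse(cc); p=np.array(e[0])+[295,160]; print("hole",p,e[1],onz("wrist",p,59))
k=[x+295 for x in (0,)]
for p in((320.4,185.4),(320.4,184.9),(320.4,185.9)): print(p,np.round(onz("wrist",p,59),1))
# other dies -> refit axis from this view (dies click every 60)
m=cv2.cvtColor(im,cv2.COLOR_BGR2GRAY)
P=[(357,126.5),(391.5,148),(388.5,187.5),(321,147.5)]
D=np.array([onz("wrist",np.array(p)-.25,59)[:2] for p in P]); print(np.round(D,1), "axis",D[[1,3]].mean(0) if 0 else "")
E
```

```text
[  0   0  26  22 343] [304.14868805 167.86880466]
[21 21 10  9 76] [320.40789474 185.07894737]
[33 37 11 15 85] [334.04705882 202.90588235]
brass [  5   7  40  35 710]
785.0 -1
144.0 0
hole [320.25109673 185.20657539] (13.017080307006836, 14.284250259399414) [ 499.40125713 -199.75342479   59.        ]
(320.4, 185.4) [ 499.5 -200.    59. ]
(320.4, 184.9) [ 499.6 -199.5   59. ]
(320.4, 185.9) [ 499.4 -200.5   59. ]
[[ 548.6 -151.8]
 [ 577.1 -180.6]
 [ 566.1 -219.1]
 [ 509.4 -162.7]] axis
```

```bash
python3 -c "
from h import *
st();rel([499.5,-200.9,157],75.5)"
```

```text
16.68 [ 499.  -200.   226.3] [-180.    -0.    75.5] F [ 0.9  0.4 -1.8] w 17.5 q6 -8.6
rel [-0.0016  0.0016  0.1386 -0.0005 -0.      0.0002]
```

```bash
python3 -m jog '-0.0016 0.0016 0.03 0 0 0;-0.0016 0.0016 0.06 0 0 0;-0.0016 0.0016 0.09 0 0 0;-0.0016 0.0016 0.11 0 0 0;-0.0016 0.0016 0.125 0 0 0;-0.0016 0.0016 0.135 0 0 0;-0.0016 0.0016 0.138 0 0 0;-0.0016 0.0016 0.138 0 0 0;-0.0016 0.0016 0.138 0 0 0'; python3 - <<'E'
from h import *
st();a=grab_frame("wrist");st();save(a,"w6.png");b=grab_frame("side");rel([499.5,-200.9,147],75.5)
save(np.hstack([cv2.resize(a[120:240,260:380],None,fx=3,fy=3),cv2.resize(b[80:180,310:420],(396,360))]),"v6.png")
E
```

```text
time_s: 17.43
ee_pos: [499.9, -201.0, 157.9]
ee_rot: [180.0, 0.0, 75.5]
force: [0.0, 0.0, -1.5]
gripper_width: 17.5
17.43 [ 499.9 -201.   157.9] [180.    0.   75.5] F [ 0.   0.  -1.5] w 17.5 q6 -8.6
17.48 [ 500.  -201.1  158. ] [180.    0.   75.5] F [-0.3 -1.  -1.3] w 17.0 q6 -8.6
rel [ 0.0002 -0.001   0.0221  0.0004  0.0001  0.0002]
```

View pics/v6.png

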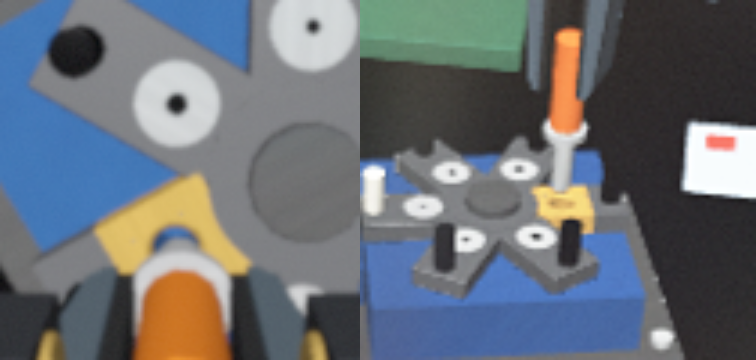

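```bash
python3 -m jog '0 -0.001 0.003 0 0 0;0 -0.001 0.006 0 0 0;0 -0.001 0.009 0 0 0;0 -0.001 0.012 0 0 0;0 -0.001 0.014 0 0 0;0 -0.001 0.016 0 0 0;0 -0.001 0.017 0 0 0;0 -0.001 0.018 0 0 0'; python3 -m jog '0 0 0.001 0 0 0;0 0 0.002 0 0 0;0 0 0.003 0 0 0;0 0 0.004 0 0 0;0 0 0.004 0 0 0';  python3 -m jog '0 0 0.001 0 0 0;0 0 0.002 0 0 0;0 0 0.003 0 0 0;0 0 0.004 0 0 0;0 0 0.004 0 0 0'
```

```text
time_s: 18.2
ee_pos: [499.5, -201.0, 148.9]
ee_rot: [180.0, 0.0, 75.5]
force: [-0.2, -0.7, -1.4]
gripper_width: 17.2
time_s: 18.62
ee_pos: [499.4, -200.9, 146.8]
ee_rot: [180.0, 0.0, 75.5]
force: [-0.6, -0.0, -1.4]
gripper_width: 17.4
time_s: 19.03
ee_pos: [499.3, -201.0, 144.7]
ee_rot: [180.0, 0.0, 75.5]
force: [1.0, -0.6, -2.3]
gripper_width: 17.5
```

```bash
python3 -m jog '0 0 0.003 0 0 0;0 0 0.006 0 0 0;0 0 0.009 0 0 0;0 0 0.012 0 0 0;0 0 0.014 0 0 0;0 0 0.014 0 0 0'; python3 -m jog '0 0 0.003 0 0 0;0 0 0.006 0 0 0;0 0 0.009 0 0 0;0 0 0.012 0 0 0;0 0 0.016 0 0 0;0 0 0.02 0 0 0;0 0 0.02 0 0 0'; python3 -c "
from h import *
st();rel([499.5,-201.2,117],75.5)"
```

```text
time_s: 19.53
ee_pos: [499.2, -200.9, 137.4]
ee_rot: [-180.0, 0.0, 75.5]
force: [-0.2, -0.1, -1.6]
gripper_width: 17.3
time_s: 20.12
ee_pos: [499.0, -200.8, 126.8]
ee_rot: [-179.9, -0.0, 75.5]
force: [-0.7, -1.0, -1.0]
gripper_width: 17.4
20.12 [ 499.  -200.8  126.8] [-179.9   -0.    75.5] F [-0.7 -1.  -1. ] w 17.4 q6 -8.7
rel [-0.0005  0.0013  0.0197 -0.0007 -0.0001  0.0001]
```

```bash
python3 -m jog '0 0.0005 0.003 0 0 0;0 0.0005 0.006 0 0 0;0 0.0005 0.009 0 0 0;0 0.0005 0.012 0 0 0;0 0.0005 0.015 0 0 0;0 0.0005 0.018 0 0 0;0 0.0005 0.018 0 0 0';  python3 -m jog '0 0 0.001 0 0 0;0 0 0.002 0 0 0;0 0 0.003 0 0 0;0 0 0.004 0 0 0;0 0 0.004 0 0 0'
```

```text
time_s: 20.7
ee_pos: [499.1, -200.8, 117.5]
ee_rot: [-179.9, -0.0, 75.5]
force: [-0.5, 0.2, -1.4]
gripper_width: 17.5
time_s: 21.12
ee_pos: [499.1, -200.8, 115.5]
ee_rot: [-179.9, -0.0, 75.5]
force: [-0.3, -1.2, -1.6]
gripper_width: 17.4
```

```bash
python3 -m jog '0 0 0.001 0 0 0;0 0 0.002 0 0 0;0 0 0.002 0 0 0'; python3 -m jog '0 0 0 0 0 0;0 0 0 0 0 0;0 0 0 0 0 0;0 0 0 0 0 0;0 0 0 0 0 0' -0.3; python3 -m jog '0 0 -0.02 0 0 0;0 0 -0.05 0 0 0;0 0 -0.1 0 0 0;0 0 -0.17 0 0 0;0 0 -0.22 0 0 0;-0.02 0 -0.24 0 0 0;-0.05 0 -0.24 0 0 0;-0.05 0 -0.24 0 0 0'; python3 - <<'E'
from h import *
st();a=grab_frame("wrist");save(a,"w7.png");b=grab_frame("side");save(b,"s7.png")
for c in("wrist","side"):
    for d in tip_of("punch",c)[:3]: print(c,round(d["confidence"],2),d["location"],np.round(onz(c,d["location"],23),1))
print(proj("side",[[499.5,-201.2,z] for z in(59,64,119)]),proj("wrist",[[499.5,-201.2,z] for z in(64,119)]))
save(np.hstack([cv2.resize(a[60:240,230:430],(400,360)),cv2.resize(b[80:180,310:420],(396,360))]),"v7.png")
E
```

```text
time_s: 21.37
ee_pos: [499.1, -200.8, 114.4]
ee_rot: [-179.9, -0.0, 75.5]
force: [-0.5, -0.3, -0.8]
gripper_width: 17.3
time_s: 21.78
ee_pos: [499.3, -200.8, 114.5]
ee_rot: [-179.9, -0.0, 75.5]
force: [-0.3, 0.5, -0.5]
gripper_width: 31.7
time_s: 22.45
ee_pos: [492.8, -227.2, 235.5]
ee_rot: [180.0, 0.1, 75.4]
force: [-0.3, -0.1, 0.3]
gripper_width: 32.2
22.45 [ 492.8 -227.2  235.5] [1.80e+02 1.00e-01 7.54e+01] F [-0.3 -0.1  0.3] w 32.2 q6 -11.3
wrist 0.65 [318.1, 154.5] [ 496.9 -198.    23. ]
side 0.95 [389.2, 338.1] [417.4 233.   23. ]
side 0.71 [254.8, 330.4] [599.8 255.7  23. ]
side 0.52 [360.6, 152.4] [ 503.2 -187.6   23. ]
[[364.27226401 134.59829032]
 [364.45051147 132.55192544]
 [366.50417392 108.99073845]] [[321.02353574 161.36812463]
 [321.02038782 169.61000061]]
```

View pics/v7.png

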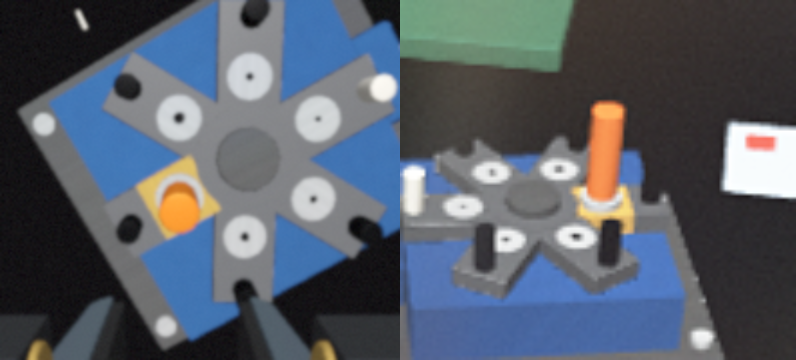

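```bash
python3 -c "
from h import *
st();print(job_done())"
```

```text
22.65 [ 492.6 -224.7  233.7] [-1.798e+02 -1.000e-01  7.550e+01] F [-0.6 -1.4 -0.1] w 31.8 q6 -11.3
the job is handed in; nothing more can be done
None
```

I set up the press and handed the job in at about 22.7 s of the 72 s allowed. The orange punch stands in the brass die, released. No verdict is reported, so what follows rests on my own checks.

- **Turret:** The pictures put it one click clockwise of home at the start. I pushed a post through two more clicks. The force readings taken between moves peaked at about 6 N. The brass die then lay over the bore, with the white post at the detent.
- **Punch:** I gripped the orange punch by the upper handle and lowered it through the die. No contact force above sensor noise showed on the way down. I opened the fingers with it about 0.3 mm above its computed seat and backed off.
- **Last checks that agreed:** In the side picture the collar lies flush on the brass die and the punch looks upright. The handle top is within about 1 px of its predicted position. The fingers are clear, about 120 mm above the release height.
- **Last check that disagreed:** The wrist picture showed the collar about 3 px from its predicted position. I put this down to the arm still settling when the picture was taken, because a shank this deep in the 13.5 mm hole can be at most 0.75 mm off centre. I took no second wrist picture to confirm that.
- **Bystanders:** I did not measure the blue punch or the gouge again at the end. I saw no sign of contact with either.

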